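# Close the seawater filter canister with its bayonet cap

### The arm

A 6-joint arm with a two-finger parallel gripper is mounted at the origin on the work surface. World frame = base frame: x ahead of the robot, y to its left, z up, the work surface at z = 0. Lengths are in m, angles in rad, forces in N, time in s.
With the tool pointing down it reaches from about 0.375 to 0.975 m from the base axis. Payload 3.8 kg.
Tool frame: the origin (TCP) lies on the mounting face of the last link; the fingertips stand 166 mm ahead of it and the grasp point (between the pads) lies 147 mm ahead of it; z points along the fingers, y is the direction in which the jaws open and shut (so a half turn about z gives the same grasp; the last joint's range is limited). The gripper opens to 88 mm and grips with 3 to 60 N. Pads are 18 mm wide; open, the fingers measure 123 mm over their backs; the gripper's body (75 mm by 187 mm) begins 45 mm behind the grasp point.
Start: joints at [-1.18, 0.264, 1.604, -0, 1.274, -0.037], TCP at [0.28, -0.614, 0.405] pointing down, gripper open.
Joint ranges: [-2.63, 2.63], [-0.94, 2.18], [0.31, 2.57], [-1.31, 4.45], [0, 2.66], [-2.55, 2.55]. Speed limits (rad/s): [2.57, 2.57, 3.14, 3.14, 3.14, 3.14].

### API

Orientations are given as a unit quaternion [w, x, y, z].
In Python, from station import r, read_camera gives the robot as it stands.
- The arm moves only by the tool apply_moves, never from a script. Its arguments are lists of equal length, an entry for each row: "linear": the shift along the world's x, y, z in m, a list of three; "angular": the turn, a rotation vector about the world's x, y, z in degrees, a list of three; "fingers": the finger opening in m, from 0 to 0.0881. In form: {"linear": [[dx, dy, dz], ...], "angular": [[ax, ay, az], ...], "fingers": [fingers, ...]}. A call has 1 to 12 rows; each row is the pose to reach, as a shift and turn from the pose commanded when the call began; what a row does not reach only later rows make up. A row lasts 1/8 s, in which the tool goes at most 62.5 mm and 10.7 degrees, less where a joint would pass 70% of its speed; a pose out of reach is approached as far as the arm can. A call with a gripper value outside its range is refused whole. The fingers move at their own pace and stop on an object; the grip force is fixed at half the most. Time passes only in rows, so rows that repeat a pose let the fingers close. It gives the time, the measured TCP pose, the force and the opening at its end, in the units of the state.
- r.get_state(): the state, without advancing time (a new reading comes with each control period).
- read_camera(name): name is "scene" or "top" or "wrist"; returns a dict with "pixels" (480x640x3 uint8, red, green, blue), "depth" (480x640 float32, m along the optical axis (not along the pixel's ray), 0 where there is no reading), "vertical_fov" (degrees; the focal length in pixels is half the picture's height over the tangent of half this angle, whatever the lens; pixels are square), "cx", "cy" (the principal point, pixels), "world_from_camera" (4x4, takes a point from camera to world coordinates). Camera axes: x right, y down, z forward; pixel columns grow to the right and rows downward; lengths in m; the calibration is good to about 2 mm. A picture is of the moment at which its call begins.
- r.finish_job(): hands the job in, once; it reports no verdict.
The state is a dict: "clock": time; "joints": joint angles; "joint_velocities": joint speeds; "joint_torque": joint torques, N m; "ee_pos": TCP position; "tcp_rot": TCP orientation; "ft_force": force on the tool from outside, world axes, zero at the start; "wrist_torque": the same for the moment, N m; "grip_width": finger opening in m.
Only numpy, scipy, OpenCV 4.12 (cv2) and the standard library are available. Lean on these libraries where they do the work, as an engineer would, in place of code of your own. Each camera call takes 0.05 s, during which the arm holds its last target.

### The job

Pick up the T-handled bayonet cap, lower it into the mouth of the filter canister so that its three pins pass down through the three slots and it rests on the seal, then turn it clockwise (seen from above) until the ramps pull it snug: firmly hand-tight, never forced. Let go and leave it closed, and leave the jar, the plain cover and the wrench where they are.

Things in the scene. Friction and masses are not known exactly. Their poses are not given: they have to be found in the camera images.
- cap: Loose bayonet cap, 0.2 kg, upright on the bench: aluminium plug 64 mm wide, 28 mm tall, black T handle on top. Origin: centre of its underside, z up. Three round pins (10 mm thick, centres 6 mm above the underside) stick out to 42 mm from the axis, 120 degrees apart, one along the cap's +x. Plug, pins, ramps and seal are greased (friction about 0.5).
- handle (a point): Centre of the cap's handle bar, on its axis 55 mm above the underside; the cap's axes. The bar is 84 mm long (along x, one end above a pin), 16 mm wide (y), 18 mm tall; below it a 15 mm thick neck leaves 18 mm free above the plug. Grip it across its width at the middle, from above. A gripper that holds it must follow the cap down as it tightens, or its pull adds to the load.
- canister: Fixed upright filter canister: white body, aluminium bayonet collar. Rim 115 mm above the bench, collar 108 mm in diameter (113 mm over its ribs), foot 124 mm. Origin: centre of the underside. Pins pressing on it with over 20 N at any time, or leaving the cap clamped with over 17 N, is forcing it; under 5 N is loose. A steady clamp of about 10 N is right.
- mouth (a point): Centre of the canister's mouth at rim height, z up. The bore is 88 mm wide; three inward ledges narrow it to 70 mm, with three slots about 16 mm wide between them, 120 degrees apart, one along this point's +x. The cap goes in with any pin in any slot.
- ledge (a point): Top of one ledge, at rim height, 38 mm from the axis, 60 degrees clockwise of the mouth's +x slot. The ledges' undersides are ramps: going clockwise from a slot, each begins 13 degrees on, 5 mm below the rim, and falls 9 mm per 80 degrees (self-locking: the cap stays as left). A dead stop ends a pin's travel about 92 degrees from its slot.
- bore (a point): On the canister's axis 20 mm below the rim. Near it is a flat black sprung seal plate (5 N/mm) that the cap's underside lands on, 16.8 to 22 mm below the rim (not known beforehand). So the cap turns freely, until 20 to 72 degrees from the slot the ramps bite and begin to pull the cap down, 1.1 mm per 10 degrees.
- snug (a point): Rim of the canister at its +x slot, 49 mm from the axis. How tight: snug is about 20 degrees (15 to 27) past the bite. The bite is felt as a downward pull on the handle of 1 to 2 N after free turning (also as a rise in torque if held; that is a rough guide: when paused it may read only 0.02 to 0.2 Nm). Going on to the stop is often too far.
- jar: Bystander: clear jar, 60 mm in diameter, 75 mm tall; origin at the centre of its underside.
- cover: Bystander: plain round grey cover without pins, 86 mm in diameter, with a knob, 34 mm tall; origin at the centre of its underside.
- wrench: Bystander: steel wrench lying on the bench.
Mind the look-alikes: they are no part of the job. Leave any orange or purple look-alike of the cap alone.

How it is judged:
By the outcome, as a careful person would: the job done as asked, in the order asked, and still so for the second after the job is handed in, with the robot touching nothing.
It also fails if it takes over 64 s, if anything falls off the work surface, if the arm or the gripper's body presses on something with over 40 N, if the wrist force passes 120 N, or if a joint passes its speed limit or range.

## Working session

There is one attempt and no reset: what is moved stays moved. The work goes in short steps, Python scripts to look and compute and a tool call to move; the robot and the scene stay as the last step left them, time stands still between calls to the robot, and variables do not carry over. Pictures are saved under pics/ and viewed, and the job is handed in when it is done.

Besides the shell and the picture viewer there is one more tool, called after "Request:" as name(argument=value, ...) on one line, values as JSON. apply_moves: Moves the arm, as the interface text tells. Its arguments: {"type":"object","properties":{"linear":{"type":"array","items":{"type":"array","items":{"type":"number"}}},"angular":{"type":"array","items":{"type":"array","items":{"type":"number"}}},"fingers":{"type":"array","items":{"type":"number"}}},"required":["linear","angular","fingers"]}

```bash
ls; mkdir -p pics; python3 - <<'E'
from station import r, read_camera
import cv2,numpy as np
print(r.get_state())
for n in ["scene","top","wrist"]:
    c=read_camera(n); cv2.imwrite(f"pics/{n}0.png",c["pixels"][:,:,::-1]); np.savez(f"{n}0.npz",**c)
    print(n,c["vertical_fov"],c["cx"],c["cy"],np.round(c["world_from_camera"],3).tolist())
E
```

```text
pics
{'clock': 0.0, 'joints': array([-1.17991034e+00,  2.64737238e-01,  1.60535670e+00,  1.66790340e-05,
        1.27369075e+00, -3.68975884e-02]), 'joint_velocities': array([-0.00027063,  0.00073077,  0.00041271,  0.00091891,  0.0003771 ,
        0.00094001]), 'joint_torque': array([ 1.14331549e-03, -5.02111137e+01, -3.56872845e+01,  7.27840606e-02,
        2.93192372e-02, -1.56274295e-04]), 'ee_pos': array([ 0.2799005 , -0.61385987,  0.40340767]), 'tcp_rot': array([-1.08030099e-03,  9.77212162e-01,  2.12262077e-01, -1.85131015e-04]), 'ft_force': array([-0.69815934, -1.06640826,  0.10617674]), 'wrist_torque': array([-0.00513668,  0.03880501, -0.04971886]), 'grip_width': 0.08785146699627812}
scene 48.58243745496449 318.46551953925234 240.4118226365656 [[0.301, 0.775, -0.556, 1.134], [0.954, -0.253, 0.164, -0.21], [-0.014, -0.58, -0.815, 0.941], [0.0, 0.0, 0.0, 1.0]]
top 48.61641835369378 321.2423565322208 245.57983964526005 [[-0.022, -0.983, 0.183, 0.421], [-1.0, 0.022, -0.004, -0.052], [0.0, -0.183, -0.983, 0.957], [0.0, 0.0, 0.0, 1.0]]
wrist 65.71258239902988 306.84556032465287 240.10691991430505 [[0.415, -0.878, -0.238, 0.341], [-0.91, -0.402, -0.105, -0.586], [-0.003, 0.261, -0.965, 0.383], [0.0, 0.0, 0.0, 1.0]]
```

View pics/scene0.png

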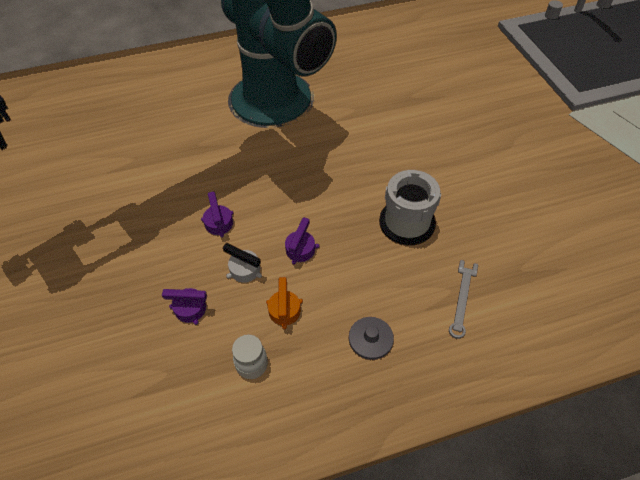

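View pics/top0.png

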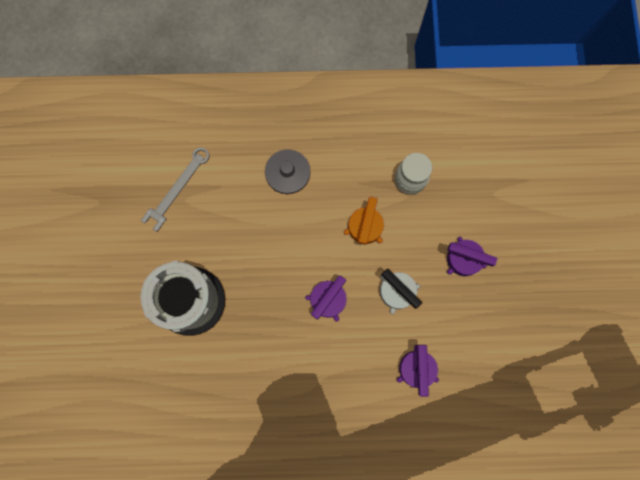

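View pics/wrist0.png

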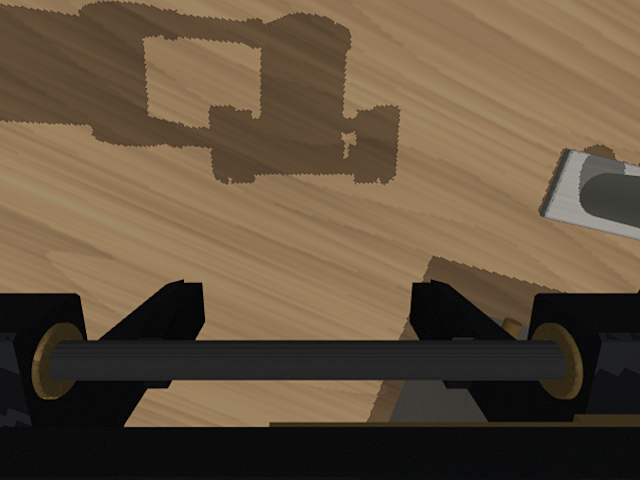

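```bash
cat > h.py <<'E'
import numpy as np,cv2
def load(n): return dict(np.load(n,allow_pickle=True))
def f(c): return 240/np.tan(np.radians(float(c["vertical_fov"]))/2)
def cloud(c):
    F=f(c); v,u=np.mgrid[0:480,0:640]; d=c["depth"]
    p=np.stack([(u-c["cx"])/F*d,(v-c["cy"])/F*d,d],-1)
    M=c["world_from_camera"]; return p@M[:3,:3].T+M[:3,3]
def ray(c,uv,z):
    F=f(c);M=c["world_from_camera"]; uv=np.atleast_2d(uv).astype(float)
    p=np.stack([(uv[:,0]-c["cx"])/F,(uv[:,1]-c["cy"])/F,np.ones(len(uv))],-1)@M[:3,:3].T
    t=(z-M[2,3])/p[:,2]; return M[:3,3]+p*t[:,None]
E
python3 - <<'E'
from h import *
for n,(a,b,w,h) in {"top0":(340,240,120,100),"scene0":(200,220,100,80)}.items():
    c=load(n+".npz"); cv2.imwrite(f"pics/{n}_cap.png",cv2.resize(c["pixels"][b:b+h,a:a+w,::-1],None,fx=6,fy=6,interpolation=cv2.INTER_CUBIC))
c=load("top0.npz"); cv2.imwrite("pics/top0_can.png",cv2.resize(c["pixels"][250:345,130:235,::-1],None,fx=6,fy=6,interpolation=cv2.INTER_CUBIC))
P=cloud(c); print("bench z",np.median(P[400:,:150,2]),P[300,180],P[262,190])
px=c["pixels"].astype(int)
Z=P[...,2]
for nm,(a,b,A,B) in {"cap":(370,260,435,320)}.items():
    m=np.zeros((480,640),bool); m[b:B,a:A]=True
    bar=m&(Z>.055)&(Z<.075)
    q=P[bar]; print("bar",bar.sum(),q.mean(0),np.median(q[:,2])); 
    r=cv2.minAreaRect(q[:,:2].astype(np.float32)*1000);print(r, cv2.boxPoints(r))
E
```

```text
bench z -0.0007184532071033423 [0.49703901 0.17510221 0.09269781] [ 5.74045005e-01  1.83154667e-01 -2.11972840e-04]
bar 481 [ 0.51150932 -0.19062719  0.06240322] 0.0625358998209471
((511.697509765625, -190.8588409423828), (82.69210815429688, 15.74597454071045), 42.887176513671875) [[ 476.04544 -213.22868]
 [ 486.76147 -224.76567]
 [ 547.3496  -168.489  ]
 [ 536.63354 -156.95201]]
```

View pics/top0_cap.png

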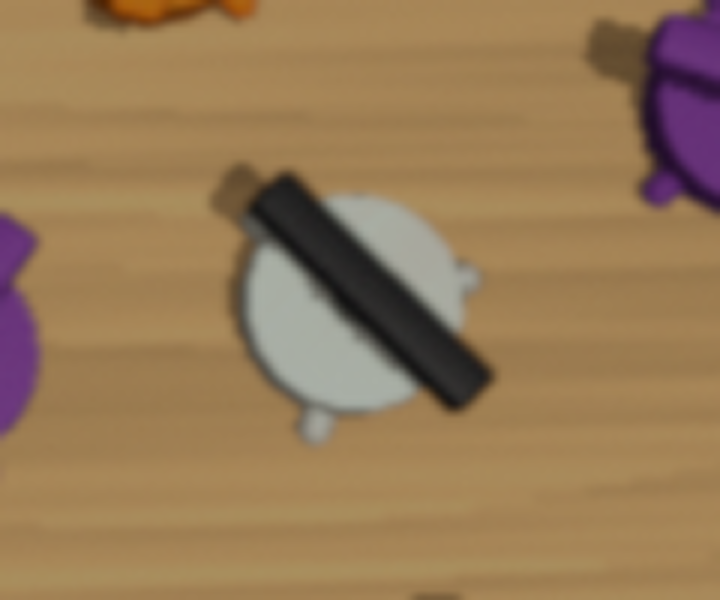

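View pics/top0_can.png

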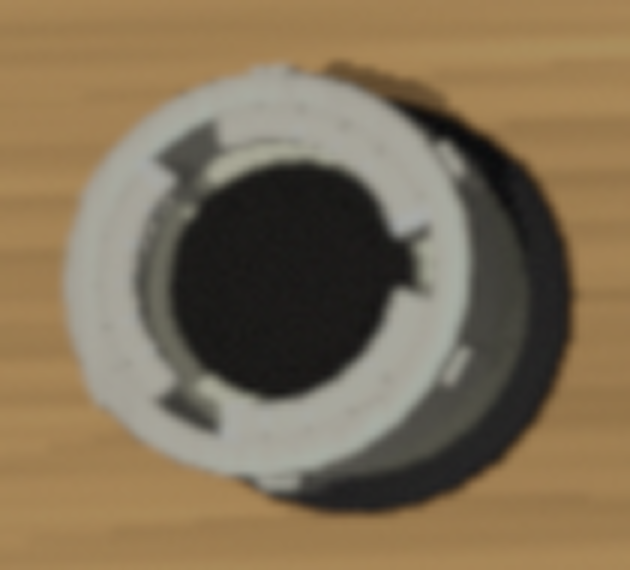

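```bash
cat > can.py <<'E'
from h import *
import sys
def rim(c,tag,guess,zr=0.115):
    P=cloud(c); Z=P[...,2]
    m=(Z>zr-.006)&(Z<zr+.006)&(np.hypot(P[...,0]-guess[0],P[...,1]-guess[1])<.075)
    # outer contour
    mm=m.astype(np.uint8); cs,_=cv2.findContours(mm,cv2.RETR_EXTERNAL,cv2.CHAIN_APPROX_NONE)
    k=max(cs,key=len)[:,0,:]; q=ray(c,k,zr)[:,:2]*1000
    print("n",m.sum(),"z",np.median(Z[m]))
    (x,y),R=cv2.minEnclosingCircle(q.astype(np.float32)); 
    A=np.c_[q,np.ones(len(q))]; s=np.linalg.lstsq(A,(q**2).sum(1),rcond=None)[0]
    ctr=s[:2]/2; print("lsq",ctr,np.sqrt(s[2]+ctr@ctr),"enc",x,y,R)
    return ctr/1000
def rectify(c,ctr,z,tag,half=.065,N=520):
    # metric top view at plane z: up=+x, left=+y
    F=f(c);M=np.linalg.inv(c["world_from_camera"])
    g=np.linspace(half,-half,N); X,Y=np.meshgrid(ctr[0]+g,ctr[1]+g,indexing="ij")
    W=np.stack([X,Y,np.full_like(X,z)],-1)@M[:3,:3].T+M[:3,3]
    u=(W[...,0]/W[...,2]*F+c["cx"]).astype(np.float32);v=(W[...,1]/W[...,2]*F+c["cy"]).astype(np.float32)
    im=cv2.remap(c["pixels"],u,v,cv2.INTER_CUBIC)
    cv2.imwrite(f"pics/{tag}.png",im[:,:,::-1]); return im
E
python3 - <<'E'
from can import *
for n in ["top0","scene0"]:
    c=load(n+".npz"); ctr=rim(c,n,(.507,.19)); im=rectify(c,ctr,.115,n+"_rect")
    cv2.circle(im,(260,260),int(.044/.13*520),(255,0,0),1);cv2.circle(im,(260,260),int(.035/.13*520),(255,0,0),1);cv2.circle(im,(260,260),int(.054/.13*520),(0,0,255),1)
    cv2.imwrite(f"pics/{n}_rectc.png",im[:,:,::-1])
E
```

```text
n 1965 z 0.11396336756029146
lsq [503.36448304 177.87334809] 53.09344555918284 enc 504.2694396972656 177.23486328125 54.678348541259766
n 1016 z 0.11411777202449686
lsq [508.35793933 178.32972417] 53.705295139982915 enc 508.958984375 178.14697265625 55.85563278198242
```

View pics/top0_rectc.png

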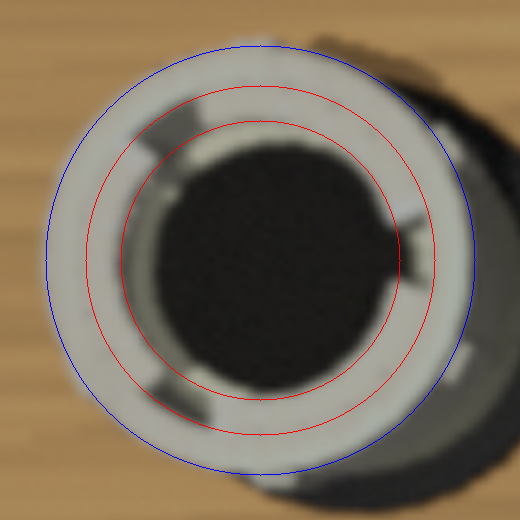

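View pics/scene0_rectc.png

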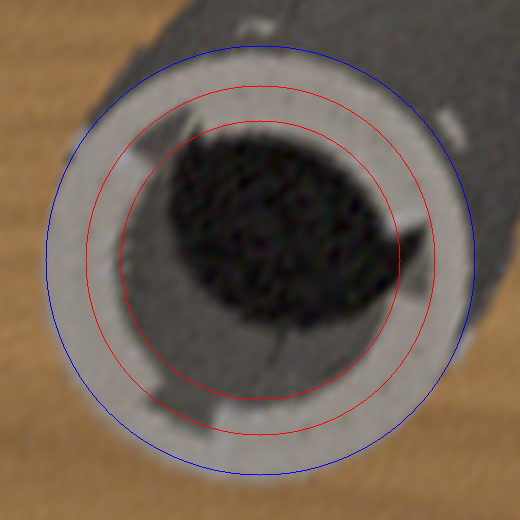

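Request:
apply_moves(linear=[[0.232, 0.423, -0.02], [0.232, 0.423, -0.02], [0.232, 0.423, -0.02], [0.232, 0.423, -0.02], [0.232, 0.423, -0.02], [0.232, 0.423, -0.02], [0.232, 0.423, -0.02], [0.232, 0.423, -0.02], [0.232, 0.423, -0.02], [0.232, 0.423, -0.02], [0.232, 0.423, -0.02], [0.232, 0.423, -0.02]], angular=[[0, 0, 18.4], [0, 0, 18.4], [0, 0, 18.4], [0, 0, 18.4], [0, 0, 18.4], [0, 0, 18.4], [0, 0, 18.4], [0, 0, 18.4], [0, 0, 18.4], [0, 0, 18.4], [0, 0, 18.4], [0, 0, 18.4]], fingers=[0.06, 0.06, 0.06, 0.06, 0.06, 0.06, 0.06, 0.06, 0.06, 0.06, 0.06, 0.06])

```text
clock: 1.65
ee_pos: [0.5116, -0.1923, 0.3847]
tcp_rot: [0.0, 0.931, 0.365, -0.0]
ft_force: [-0.1, -0.0, -1.3]
grip_width: 0.0602
```

```bash
python3 - <<'E'
from station import r, read_camera
from h import *
s=r.get_state(); print(s["clock"],s["joints"],s["ee_pos"],s["tcp_rot"],s["ft_force"])
c=read_camera("wrist"); np.savez("w1.npz",**c); cv2.imwrite("pics/w1.png",c["pixels"][:,:,::-1])
P=cloud(c); Z=P[...,2]
m=(Z>.055)&(Z<.075)&(np.hypot(P[...,0]-.5117,P[...,1]+.191)<.055)
q=P[m]; print(m.sum(),q.mean(0)); R=cv2.minAreaRect(q[:,:2].astype(np.float32)*1000); print(R,cv2.boxPoints(R).tolist())
E
```

```text
1.65 [-4.05127706e-01  3.50849392e-02  1.90277323e+00 -1.56816388e-04
  1.20373646e+00  4.18752580e-01] [ 0.51155129 -0.19231376  0.3847094 ] [ 5.14043235e-05  9.31061032e-01  3.64863468e-01 -5.21022259e-05] [-0.09030018 -0.01205735 -1.29101651]
1903 [ 0.51425775 -0.18772186  0.06345304]
((512.7913208007812, -188.8336181640625), (83.60779571533203, 15.685860633850098), 43.053977966308594) [[476.8904724121094, -211.64169311523438], [487.5989990234375, -223.103515625], [548.692138671875, -166.02554321289062], [537.983642578125, -154.563720703125]]
```

View pics/w1.png

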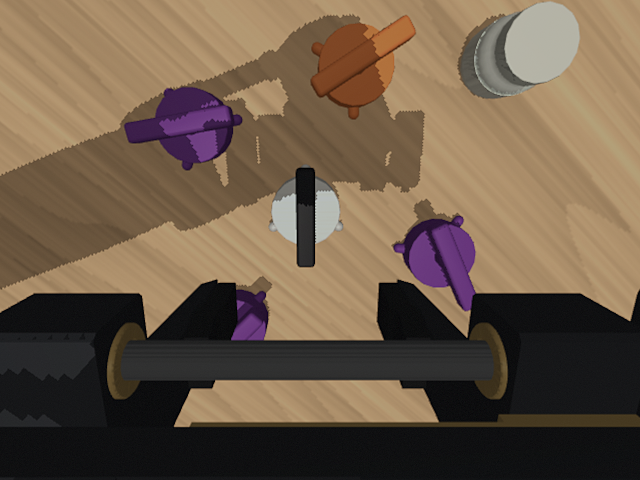

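Request:
apply_moves(linear=[[0.0, 0.001, -0.06], [0.0, 0.001, -0.11], [0.0, 0.001, -0.15], [0.0, 0.001, -0.17], [0.0, 0.001, -0.182], [0.0, 0.001, -0.182], [0.0, 0.001, -0.182], [0.0, 0.001, -0.182]], angular=[[0, 0, 0.2], [0, 0, 0.2], [0, 0, 0.2], [0, 0, 0.2], [0, 0, 0.2], [0, 0, 0.2], [0, 0, 0.2], [0, 0, 0.2]], fingers=[0.06, 0.06, 0.06, 0.06, 0.06, 0.06, 0.06, 0.06])

```text
clock: 2.7
ee_pos: [0.5127, -0.1905, 0.204]
tcp_rot: [0.001, 0.93, 0.367, 0.001]
ft_force: [0.4, 0.7, 0.2]
grip_width: 0.0597
```

```bash
python3 - <<'E'
from station import r, read_camera
from h import *
s=r.get_state(); print(s["clock"],s["ee_pos"],s["tcp_rot"],s["ft_force"],s["wrist_torque"])
c=read_camera("wrist"); np.savez("w2.npz",**c); cv2.imwrite("pics/w2.png",c["pixels"][:,:,::-1])
E
```

```text
2.7 [ 0.51270009 -0.1904826   0.20403734] [8.66790297e-04 9.30076372e-01 3.67364100e-01 8.99594392e-04] [0.41678316 0.71010513 0.19747737] [-0.06136825 -0.02074122 -0.01943468]
```

View pics/w2.png

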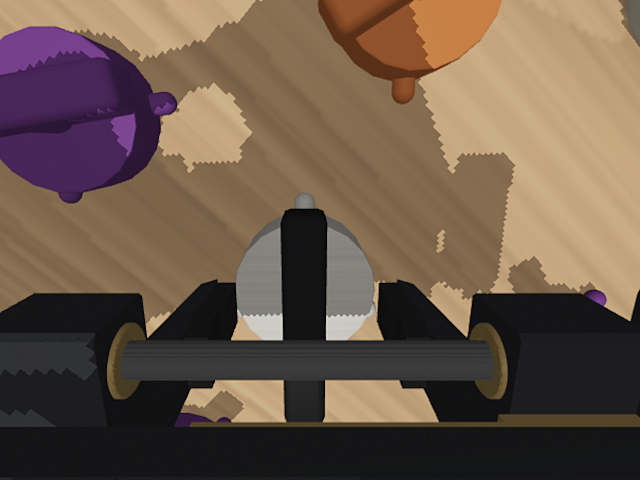

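Request:
apply_moves(linear=[[0, 0, -0.002], [0, 0, -0.002], [0, 0, -0.002], [0, 0, -0.002], [0, 0, -0.002], [0, 0, -0.002], [0, 0, -0.002], [0, 0, -0.002]], angular=[[0, 0, 0], [0, 0, 0], [0, 0, 0], [0, 0, 0], [0, 0, 0], [0, 0, 0], [0, 0, 0], [0, 0, 0]], fingers=[0.03, 0.01, 0.01, 0.01, 0.01, 0.01, 0.01, 0.01])

```text
clock: 3.75
ee_pos: [0.512, -0.1902, 0.2007]
tcp_rot: [-0.0, 0.93, 0.367, -0.0]
ft_force: [0.4, -0.4, -0.9]
grip_width: 0.0154
```

```bash
python3 - <<'E'
from station import r, read_camera
from h import *
s=r.get_state(); print(s["clock"],s["ee_pos"],s["tcp_rot"],s["ft_force"],s["wrist_torque"],s["grip_width"])
E
```

```text
3.75 [ 0.51199457 -0.19017282  0.20065717] [-3.83760521e-05  9.30069645e-01  3.67383252e-01 -1.81577909e-05] [ 0.43166352 -0.40990776 -0.85657499] [ 0.03328201 -0.01516244  0.00942387] 0.015373101253287445
```

Request:
apply_moves(linear=[[0, 0, 0.03], [0, 0, 0.08], [0, 0, 0.12], [0.02, 0.05, 0.17], [0.04, 0.1, 0.17], [0.05, 0.15, 0.17], [0.06, 0.2, 0.17], [0.07, 0.24, 0.17], [0.075, 0.28, 0.17], [0.08, 0.3, 0.17], [0.081, 0.32, 0.17], [0.081, 0.32, 0.17]], angular=[[0, 0, 0], [0, 0, 0], [0, 0, 10], [0, 0, 20], [0, 0, 30], [0, 0, 40], [0, 0, 50], [0, 0, 60], [0, 0, 70], [0, 0, 80], [0, 0, 90], [0, 0, 100]], fingers=[0.01, 0.01, 0.01, 0.01, 0.01, 0.01, 0.01, 0.01, 0.01, 0.01, 0.01, 0.01])

```text
clock: 5.25
ee_pos: [0.5927, 0.1313, 0.3699]
tcp_rot: [-0.001, 0.313, 0.95, -0.0]
ft_force: [-0.1, -0.4, -1.4]
grip_width: 0.0154
```

Request:
apply_moves(linear=[[0, 0, 0], [0, 0, 0], [0, 0, 0], [0, 0, 0], [0, 0, 0]], angular=[[0, 0, 10], [0, 0, 10], [0, 0, 10], [0, 0, 10], [0, 0, 10]], fingers=[0.01, 0.01, 0.01, 0.01, 0.01])

```text
clock: 5.88
ee_pos: [0.593, 0.1297, 0.3707]
tcp_rot: [-0.0, 0.233, 0.972, -0.0]
ft_force: [0.4, -0.4, -2.0]
grip_width: 0.0153
```

```bash
python3 - <<'E'
from station import r, read_camera
from h import *
s=r.get_state(); print(s["clock"],s["joints"],s["ee_pos"],s["tcp_rot"],s["ft_force"],s["wrist_torque"],s["grip_width"])
q=s["tcp_rot"]; print("yaw",2*np.degrees(np.arctan2(q[2],q[1])))
for n in ["wrist","top"]:
    c=read_camera(n); np.savez(n+"3.npz",**c); cv2.imwrite(f"pics/{n}3.png",c["pixels"][:,:,::-1])
E
```

```text
5.875 [ 1.74343148e-01  1.60179631e-01  1.79247335e+00  1.47082542e-05
  1.18898133e+00 -9.26144544e-01] [0.59303734 0.12973814 0.37068149] [-2.18218397e-05  2.32995723e-01  9.72477759e-01 -2.03182077e-06] [ 0.38358498 -0.40081794 -2.01578546] [ 0.00302069 -0.17958249 -0.00252092] 0.015269770777090573
yaw 153.05298614147196
```

View pics/wrist3.png

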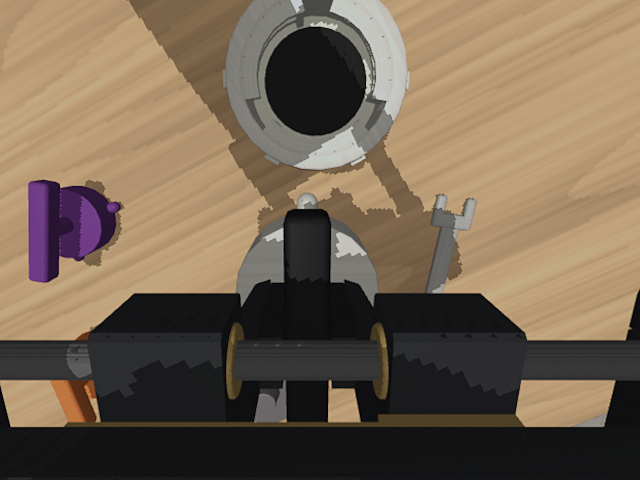

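View pics/top3.png

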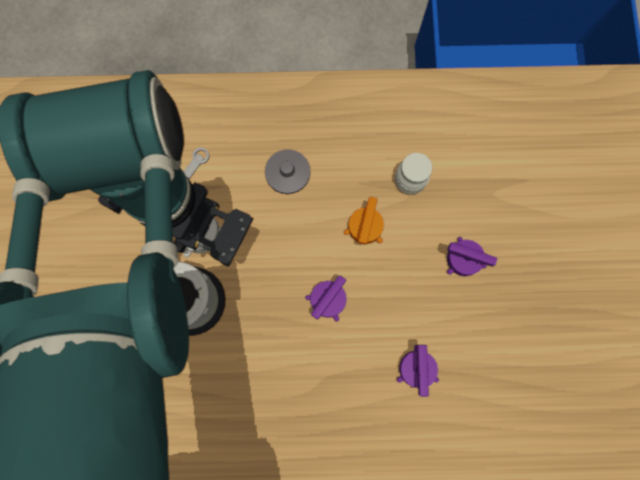

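Request:
apply_moves(linear=[[0.031, -0.016, 0.02], [0.031, -0.016, 0.02], [0.031, -0.016, 0.02], [0.031, -0.016, 0.02]], angular=[[0, 0, 0], [0, 0, 0], [0, 0, 0], [0, 0, 0]], fingers=[0.01, 0.01, 0.01, 0.01])

```text
clock: 6.48
ee_pos: [0.6233, 0.1141, 0.3898]
tcp_rot: [-0.001, 0.232, 0.973, -0.0]
ft_force: [0.1, 0.7, -1.8]
grip_width: 0.0153
```

```bash
python3 - <<'E'
from station import r, read_camera
from can import *
s=r.get_state(); print(s["clock"],s["ee_pos"],s["tcp_rot"])
c=read_camera("wrist"); np.savez("wrist4.npz",**c); cv2.imwrite(f"pics/wrist4.png",c["pixels"][:,:,::-1])
ctr=rim(c,"w",(.506,.178)); im=rectify(c,ctr,.115,"wrist4_rect")
for R in (.035,.044,.054): cv2.circle(im,(260,260),int(R/.13*520),(255,0,0),1)
cv2.imwrite(f"pics/w4_rectc.png",im[:,:,::-1])
# cap bar from depth
P=cloud(c);Z=P[...,2]
m=(Z>.225)&(Z<.26); m[290:]=0; q=P[m]; print(m.sum(),q.mean(0)); R=cv2.minAreaRect(q[:,:2].astype(np.float32)*1000);print(R,cv2.boxPoints(R).tolist())
E
```

```text
6.475 [0.62325985 0.11407486 0.38979584] [-9.02134696e-04  2.32406352e-01  9.72618326e-01 -2.54938674e-04]
n 7833 z 0.1148033854047728
lsq [509.57709483 178.23986903] 44.277131385454595 enc 505.4715270996094 180.27598571777344 53.4013786315918
4150 [0.59700862 0.12732347 0.24972261]
((600.5562133789062, 125.556396484375), (42.62881851196289, 35.26930618286133), 63.254146575927734) [[575.216064453125, 114.45857238769531], [606.7119140625, 98.58619689941406], [625.8963623046875, 136.6542205810547], [594.4005126953125, 152.52659606933594]]
```

View pics/w4_rectc.png

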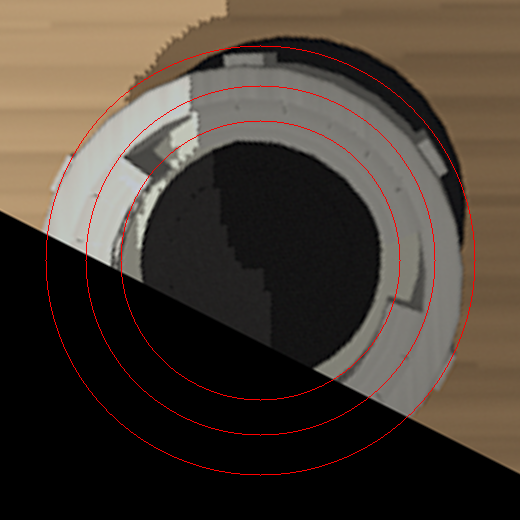

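View pics/wrist4.png

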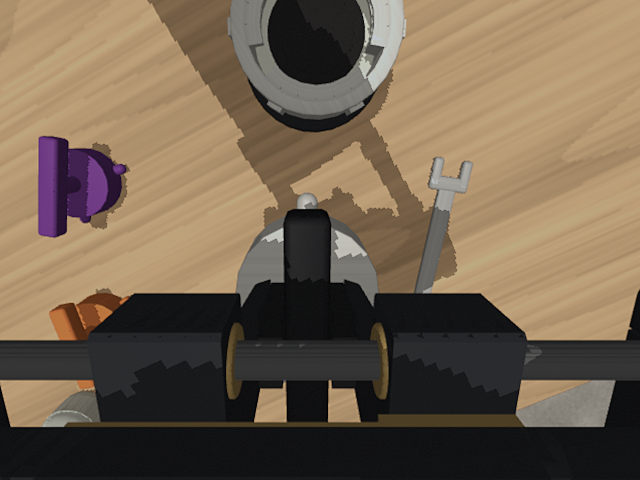

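Request:
apply_moves(linear=[[-0.045, 0.023, 0.0], [-0.045, 0.023, 0], [-0.045, 0.023, 0], [-0.045, 0.023, 0], [-0.045, 0.023, 0]], angular=[[0, 0, 0], [0, 0, 0], [0, 0, 0], [0, 0, 0], [0, 0, 0]], fingers=[0.01, 0.01, 0.01, 0.01, 0.01])

```text
clock: 7.15
ee_pos: [0.5796, 0.1365, 0.3908]
tcp_rot: [0.0, 0.233, 0.973, 0.0]
ft_force: [0.1, 0.9, -2.1]
grip_width: 0.0152
```

```bash
python3 - <<'E'
from station import r, read_camera
from can import *
s=r.get_state(); print(s["clock"],s["ee_pos"],s["tcp_rot"])
c=read_camera("wrist"); np.savez("wrist5.npz",**c); cv2.imwrite(f"pics/wrist5.png",c["pixels"][:,:,::-1])
P=cloud(c);Z=P[...,2]
m=(Z>.110)&(Z<.120)&(np.hypot(P[...,0]-.506,P[...,1]-.178)<.07)
k=[x for x in cv2.findContours(m.astype(np.uint8),cv2.RETR_CCOMP,cv2.CHAIN_APPROX_NONE)[0]]
k.sort(key=len)
for kk in k[-2:]:
    q=ray(c,kk[:,0,:],.115)[:,:2]*1000
    A=np.c_[q,np.ones(len(q))]; sol=np.linalg.lstsq(A,(q**2).sum(1),rcond=None)[0]
    for _ in range(8):   # robust trim
        ct=sol[:2]/2;R=np.sqrt(sol[2]+ct@ct);e=np.abs(np.hypot(*(q-ct).T)-R);g=e<max(1.0,np.median(e)*1.5)
        sol=np.linalg.lstsq(A[g],(q[g]**2).sum(1),rcond=None)[0]
    print(len(q),g.sum(),"center",ct,"R",R)
im=rectify(c,(.506,.178),.115,"w5r")
for R in (.035,.044,.054): cv2.circle(im,(260,260),int(R/.13*520),(255,0,0),1)
cv2.imwrite(f"pics/w5_rectc.png",im[:,:,::-1])
E
```

```text
7.15 [0.57962822 0.13653438 0.39080723] [1.87568608e-04 2.32788711e-01 9.72527316e-01 3.27014847e-05]
413 266 center [504.93127852 180.5196649 ] R 34.7542399971704
479 479 center [504.71916606 180.70067196] R 53.05393417881007
```

View pics/w5_rectc.png

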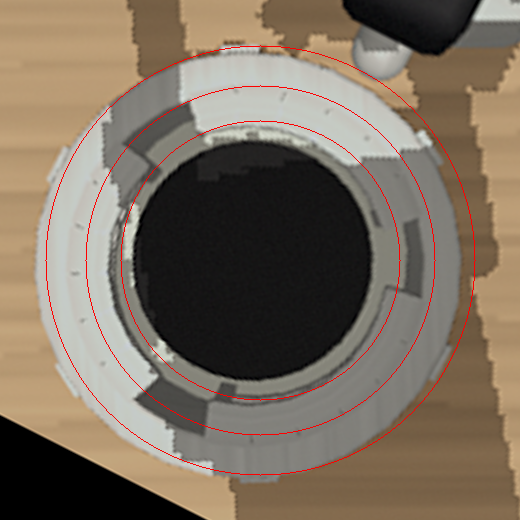

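Request:
apply_moves(linear=[[-0.037, 0.022, 0], [-0.0736, 0.043, 0], [-0.0736, 0.043, -0.03], [-0.0736, 0.043, -0.06], [-0.0736, 0.043, -0.06], [-0.0736, 0.043, -0.06], [-0.0736, 0.043, -0.06]], angular=[[0, 0, -0.3], [0, 0, -0.3], [0, 0, -0.3], [0, 0, -0.3], [0, 0, -0.3], [0, 0, -0.3], [0, 0, -0.3]], fingers=[0.01, 0.01, 0.01, 0.01, 0.01, 0.01, 0.01])

```text
clock: 8.07
ee_pos: [0.5064, 0.1799, 0.3324]
tcp_rot: [0.001, 0.235, 0.972, 0.001]
ft_force: [0.5, 0.2, -1.6]
grip_width: 0.0155
```

```bash
python3 - <<'E'
from station import r, read_camera
from can import *
s=r.get_state(); print(s["clock"],s["ee_pos"],s["tcp_rot"],s["ft_force"],s["wrist_torque"])
for n in ["wrist","scene"]:
    c=read_camera(n); np.savez(n+"6.npz",**c); p=c["pixels"]
    if n=="scene": p=cv2.resize(p[100:260,320:500],None,fx=4,fy=4)
    cv2.imwrite(f"pics/{n}6.png",p[:,:,::-1])
E
```

```text
8.075 [0.50636672 0.17992225 0.33242899] [1.25592287e-03 2.35217320e-01 9.71941702e-01 7.49700846e-04] [ 0.50476113  0.24530883 -1.62376056] [ 0.03339665 -0.17070599 -0.00481188]
```

View pics/wrist6.png

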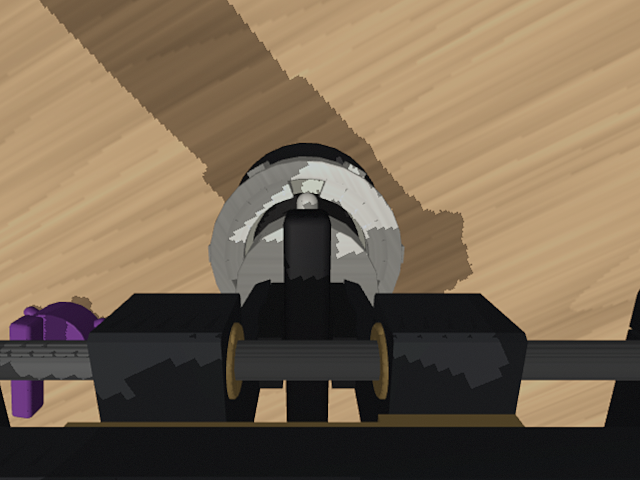

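View pics/scene6.png

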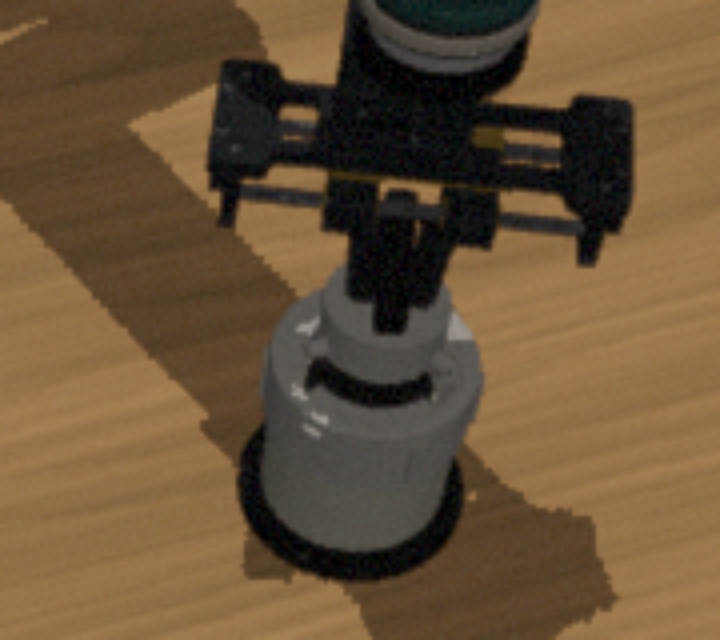

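Request:
apply_moves(linear=[[0, 0, -0.006], [0, 0, -0.012], [0, 0, -0.018], [0, 0, -0.021], [0, 0, -0.024], [0, 0, -0.024], [0, 0, -0.024]], angular=[[0, 0, 0], [0, 0, 0], [0, 0, 0], [0, 0, 0], [0, 0, 0], [0, 0, 0], [0, 0, 0]], fingers=[0.01, 0.01, 0.01, 0.01, 0.01, 0.01, 0.01])

```text
clock: 9.05
ee_pos: [0.5055, 0.1799, 0.3069]
tcp_rot: [0.0, 0.235, 0.972, 0.0]
ft_force: [0.1, 1.0, -1.2]
grip_width: 0.0157
```

```bash
cat > st.py <<'E'
from station import r, read_camera
import numpy as np
s=r.get_state(); q=s["tcp_rot"]
np.set_printoptions(precision=4,suppress=True)
print(s["clock"],s["ee_pos"],"under",s["ee_pos"][2]-.2007,"yaw",2*np.degrees(np.arctan2(q[2],q[1])),"F",s["ft_force"],"T",s["wrist_torque"],s["grip_width"],"q",q)
E
python3 st.py
```

```text
9.05 [0.5055 0.1799 0.3069] under 0.10616608249926901 yaw 152.81177799647278 F [ 0.0764  0.9536 -1.1954] T [ 0.0329 -0.1358 -0.0169] 0.015689595447179457 q [0.0001 0.235  0.972  0.0001]
```

Request:
apply_moves(linear=[[0, 0, -0.002], [0, 0, -0.004], [0, 0, -0.006], [0, 0, -0.007], [0, 0, -0.007], [0, 0, -0.007]], angular=[[0, 0, 0], [0, 0, 0], [0, 0, 0], [0, 0, 0], [0, 0, 0], [0, 0, 0]], fingers=[0.01, 0.01, 0.01, 0.01, 0.01, 0.01])

```text
clock: 9.8
ee_pos: [0.5055, 0.1798, 0.2998]
tcp_rot: [0.0, 0.235, 0.972, 0.0]
ft_force: [0.1, -0.2, -1.6]
grip_width: 0.0155
```

```bash
python3 st.py
```

```text
9.8 [0.5055 0.1798 0.2998] under 0.0990511213883446 yaw 152.81215025914724 F [ 0.1135 -0.2437 -1.5961] T [ 0.0187 -0.134   0.031 ] 0.015468266790260558 q [0.    0.235 0.972 0.   ]
```

Request:
apply_moves(linear=[[0, 0, -0.0007], [0, 0, -0.0014], [0, 0, -0.002], [0, 0, -0.002]], angular=[[0, 0, 0], [0, 0, 0], [0, 0, 0], [0, 0, 0]], fingers=[0.01, 0.01, 0.01, 0.01])

```text
clock: 10.3
ee_pos: [0.5054, 0.1798, 0.2976]
tcp_rot: [-0.0, 0.235, 0.972, -0.0]
ft_force: [-0.7, -0.8, -2.4]
grip_width: 0.0154
```

```bash
python3 st.py
```

```text
10.3 [0.5054 0.1798 0.2976] under 0.09690494346034412 yaw 152.81167824406774 F [-0.6797 -0.7874 -2.3909] T [-0.0197 -0.1579 -0.0221] 0.015368540437039245 q [-0.0001  0.235   0.972  -0.    ]
```

Request:
apply_moves(linear=[[0, 0, -0.0005], [0, 0, -0.001], [0, 0, -0.001], [0, 0, -0.001]], angular=[[0, 0, 0], [0, 0, 0], [0, 0, 0], [0, 0, 0]], fingers=[0.01, 0.01, 0.01, 0.01])

```text
clock: 10.8
ee_pos: [0.5054, 0.1798, 0.2967]
tcp_rot: [-0.0, 0.235, 0.972, -0.0]
ft_force: [-0.2, -0.2, -1.0]
grip_width: 0.0154
```

```bash
python3 st.py
```

```text
10.8 [0.5054 0.1798 0.2967] under 0.09598875001227614 yaw 152.8116313862986 F [-0.155  -0.2265 -0.97  ] T [ 0.0616 -0.1867 -0.0088] 0.015383880053925164 q [-0.     0.235  0.972 -0.   ]
```

Request:
apply_moves(linear=[[0, 0, -0.0005], [0, 0, -0.001], [0, 0, -0.001], [0, 0, -0.001]], angular=[[0, 0, 0], [0, 0, 0], [0, 0, 0], [0, 0, 0]], fingers=[0.01, 0.01, 0.01, 0.01])

```text
clock: 11.3
ee_pos: [0.5054, 0.1798, 0.2957]
tcp_rot: [-0.0, 0.235, 0.972, -0.0]
ft_force: [0.6, -0.8, -1.5]
grip_width: 0.0157
```

```bash
python3 st.py
```

```text
11.3 [0.5054 0.1798 0.2957] under 0.09498975706396662 yaw 152.8137971097651 F [ 0.6279 -0.7637 -1.4651] T [ 0.0459 -0.1436  0.0332] 0.015662758686848795 q [-0.     0.235  0.972 -0.   ]
```

Request:
apply_moves(linear=[[0, 0, -0.0005], [0, 0, -0.0008], [0, 0, -0.0008]], angular=[[0, 0, 0], [0, 0, 0], [0, 0, 0]], fingers=[0.01, 0.01, 0.01])

```text
clock: 11.68
ee_pos: [0.5054, 0.1798, 0.2948]
tcp_rot: [-0.0, 0.235, 0.972, -0.0]
ft_force: [0.5, -0.3, -2.0]
grip_width: 0.0151
```

```bash
python3 st.py
```

```text
11.675 [0.5054 0.1798 0.2948] under 0.09414315534367734 yaw 152.81148363695482 F [ 0.4801 -0.2963 -1.9969] T [ 0.0158 -0.1802  0.0447] 0.015076767396714102 q [-0.     0.235  0.972 -0.   ]
```

Request:
apply_moves(linear=[[0, 0, -0.0005], [0, 0, -0.0008], [0, 0, -0.0008]], angular=[[0, 0, 0], [0, 0, 0], [0, 0, 0]], fingers=[0.01, 0.01, 0.01])

```text
clock: 12.05
ee_pos: [0.5054, 0.1798, 0.294]
tcp_rot: [-0.0, 0.235, 0.972, -0.0]
ft_force: [-0.5, 0.5, -1.5]
grip_width: 0.0153
```

```bash
python3 st.py
```

```text
12.05 [0.5054 0.1798 0.294 ] under 0.09333583270145751 yaw 152.80995436371612 F [-0.5088  0.476  -1.5277] T [-0.016  -0.1836  0.0497] 0.015285679573452482 q [-0.      0.2351  0.972  -0.    ]
```

Request:
apply_moves(linear=[[0, 0, -0.0005], [0, 0, -0.0005], [0, 0, -0.0005]], angular=[[0, 0, 0], [0, 0, 0], [0, 0, 0]], fingers=[0.01, 0.01, 0.01])

```text
clock: 12.42
ee_pos: [0.5055, 0.1798, 0.2938]
tcp_rot: [0.0, 0.235, 0.972, 0.0]
ft_force: [-0.7, -0.5, -1.1]
grip_width: 0.0158
```

```bash
python3 st.py
```

```text
12.425 [0.5055 0.1798 0.2938] under 0.09305447956028556 yaw 152.80669355674897 F [-0.7467 -0.4701 -1.0765] T [-0.0376 -0.0654 -0.0108] 0.015797541752324885 q [0.0001 0.2351 0.972  0.0001]
```

Request:
apply_moves(linear=[[0, 0, -0.0005], [0, 0, -0.0005], [0, 0, -0.0005]], angular=[[0, 0, 0], [0, 0, 0], [0, 0, 0]], fingers=[0.01, 0.01, 0.01])

```text
clock: 12.8
ee_pos: [0.5055, 0.1798, 0.2934]
tcp_rot: [0.0, 0.235, 0.972, 0.0]
ft_force: [-0.7, -0.8, 0.7]
grip_width: 0.0156
```

```bash
python3 st.py
```

```text
12.8 [0.5055 0.1798 0.2934] under 0.09266978931623837 yaw 152.81256372995185 F [-0.7253 -0.8354  0.7457] T [-0.0346  0.0175 -0.0121] 0.015595759745706683 q [0.0001 0.235  0.972  0.0001]
```

Request:
apply_moves(linear=[[0, 0, 0], [0, 0, 0], [0, 0, 0], [0, 0, 0], [0, 0, 0], [0, 0, 0], [0, 0, 0], [0, 0, 0]], angular=[[0, 0, -4], [0, 0, -8], [0, 0, -12], [0, 0, -16], [0, 0, -20], [0, 0, -25], [0, 0, -25], [0, 0, -25]], fingers=[0.01, 0.01, 0.01, 0.01, 0.01, 0.01, 0.01, 0.01])

```text
clock: 13.8
ee_pos: [0.5057, 0.1799, 0.2934]
tcp_rot: [0.0, 0.439, 0.898, 0.0]
ft_force: [1.0, 0.2, 1.2]
grip_width: 0.0159
```

```bash
python3 st.py
```

```text
13.8 [0.5057 0.1799 0.2934] under 0.0926741393447379 yaw 127.88632612850063 F [1.0059 0.1814 1.1724] T [ 0.0067 -0.168  -0.0081] 0.015929086934125286 q [0.0004 0.4393 0.8984 0.0003]
```

Request:
apply_moves(linear=[[0, 0, 0], [0, 0, 0], [0, 0, 0], [0, 0, 0]], angular=[[0, 0, -4], [0, 0, -8], [0, 0, -12], [0, 0, -12]], fingers=[0.01, 0.01, 0.01, 0.01])

```text
clock: 14.3
ee_pos: [0.5055, 0.1799, 0.2933]
tcp_rot: [0.0, 0.531, 0.848, 0.0]
ft_force: [0.6, -0.7, 2.3]
grip_width: 0.0155
```

```bash
python3 st.py
```

```text
14.3 [0.5055 0.1799 0.2933] under 0.09257712011709462 yaw 115.89919699926618 F [ 0.5815 -0.6779  2.3193] T [-0.0235 -0.0514 -0.0392] 0.01552245682543765 q [0.0001 0.5307 0.8476 0.0001]
```

Request:
apply_moves(linear=[[0, 0, 0], [0, 0, 0], [0, 0, 0], [0, 0, 0]], angular=[[0, 0, -4], [0, 0, -8], [0, 0, -8], [0, 0, -8]], fingers=[0.01, 0.01, 0.01, 0.01])

```text
clock: 14.8
ee_pos: [0.5055, 0.1799, 0.2932]
tcp_rot: [0.0, 0.588, 0.809, 0.0]
ft_force: [0.1, 0.4, 1.8]
grip_width: 0.0155
```

```bash
python3 st.py
```

```text
14.8 [0.5055 0.1799 0.2932] under 0.09253252007141216 yaw 107.91960960997294 F [0.0612 0.4324 1.8162] T [-0.041  -0.1021 -0.0496] 0.01551269603501936 q [0.0001 0.5884 0.8086 0.0001]
```

Request:
apply_moves(linear=[[0, 0, 0], [0, 0, 0], [0, 0, 0], [0, 0, 0]], angular=[[0, 0, -3], [0, 0, -5], [0, 0, -5], [0, 0, -5]], fingers=[0.01, 0.01, 0.01, 0.01])

```text
clock: 15.3
ee_pos: [0.5055, 0.1798, 0.2931]
tcp_rot: [0.0, 0.624, 0.782, 0.0]
ft_force: [0.1, 0.5, 2.6]
grip_width: 0.0154
```

```bash
python3 st.py
```

```text
15.3 [0.5055 0.1798 0.2931] under 0.0924470651055454 yaw 102.85394910861888 F [0.1109 0.4659 2.6334] T [-0.0523 -0.1326  0.028 ] 0.015396121926063627 q [0.     0.6235 0.7818 0.    ]
```

Request:
apply_moves(linear=[[0, 0, 0.0004], [0, 0, 0.0004], [0, 0, 0.0004], [0, 0, 0.0004]], angular=[[0, 0, 0], [0, 0, -3], [0, 0, -3], [0, 0, -3]], fingers=[0.01, 0.01, 0.01, 0.01])

```text
clock: 15.8
ee_pos: [0.5054, 0.1798, 0.2934]
tcp_rot: [-0.0, 0.644, 0.765, -0.0]
ft_force: [0.2, 0.5, 1.5]
grip_width: 0.0156
```

```bash
python3 st.py
```

```text
15.8 [0.5054 0.1798 0.2934] under 0.09266520286431063 yaw 99.8624462531058 F [0.2301 0.4609 1.4568] T [-0.077  -0.0871  0.0041] 0.01562307563303914 q [-0.0001  0.6437  0.7653 -0.0001]
```

Request:
apply_moves(linear=[[0, 0, 0], [0, 0, 0], [0, 0, 0]], angular=[[0, 0, -3], [0, 0, -3], [0, 0, -3]], fingers=[0.01, 0.01, 0.01])

```text
clock: 16.18
ee_pos: [0.5053, 0.1798, 0.2934]
tcp_rot: [-0.0, 0.663, 0.748, -0.0]
ft_force: [-0.6, 0.4, 0.4]
grip_width: 0.0155
```

```bash
python3 st.py
```

```text
16.175 [0.5053 0.1798 0.2934] under 0.09269565782979355 yaw 96.87253606900127 F [-0.5657  0.4333  0.4201] T [-0.0469 -0.0862 -0.0635] 0.01545455127445105 q [-0.0001  0.6635  0.7482 -0.0001]
```

Request:
apply_moves(linear=[[0, 0, 0], [0, 0, 0], [0, 0, 0]], angular=[[0, 0, -3], [0, 0, -3], [0, 0, -3]], fingers=[0.01, 0.01, 0.01])

```text
clock: 16.55
ee_pos: [0.5054, 0.1798, 0.2935]
tcp_rot: [-0.0, 0.683, 0.731, -0.0]
ft_force: [0.1, -0.5, 0.7]
grip_width: 0.0158
```

```bash
python3 st.py
```

```text
16.55 [0.5054 0.1798 0.2935] under 0.09275292334350305 yaw 93.87447981783676 F [ 0.0758 -0.5422  0.7347] T [-0.0375 -0.0398 -0.0317] 0.01580179724805645 q [-0.      0.6828  0.7306 -0.0001]
```

Request:
apply_moves(linear=[[0, 0, 0], [0, 0, 0], [0, 0, 0]], angular=[[0, 0, -3], [0, 0, -3], [0, 0, -3]], fingers=[0.01, 0.01, 0.01])

```text
clock: 16.92
ee_pos: [0.5054, 0.1798, 0.2935]
tcp_rot: [-0.0, 0.702, 0.713, -0.0]
ft_force: [-0.5, 0.6, 0.8]
grip_width: 0.0152
```

```bash
python3 st.py
```

```text
16.925 [0.5054 0.1798 0.2935] under 0.09278163319764554 yaw 90.87967205909868 F [-0.5431  0.5823  0.7689] T [-0.0279 -0.0871 -0.0449] 0.015217583114936201 q [-0.      0.7017  0.7125 -0.    ]
```

Request:
apply_moves(linear=[[0, 0, 0], [0, 0, 0], [0, 0, 0]], angular=[[0, 0, -3], [0, 0, -3], [0, 0, -3]], fingers=[0.01, 0.01, 0.01])

```text
clock: 17.3
ee_pos: [0.5054, 0.1798, 0.2935]
tcp_rot: [-0.0, 0.72, 0.694, -0.0]
ft_force: [0.2, 0.6, 1.1]
grip_width: 0.0155
```

```bash
python3 st.py
```

```text
17.3 [0.5054 0.1798 0.2935] under 0.09275780515751575 yaw 87.8772684129226 F [0.2451 0.612  1.1466] T [-0.0559 -0.0736 -0.0295] 0.015487681923651934 q [-0.      0.7201  0.6939 -0.    ]
```

Request:
apply_moves(linear=[[0, 0, 0], [0, 0, 0], [0, 0, 0]], angular=[[0, 0, -2], [0, 0, -2], [0, 0, -2]], fingers=[0.01, 0.01, 0.01])

```text
clock: 17.68
ee_pos: [0.5053, 0.1798, 0.2934]
tcp_rot: [-0.0, 0.732, 0.681, -0.0]
ft_force: [0.4, -0.1, 0.4]
grip_width: 0.0156
```

```bash
python3 st.py
```

```text
17.675 [0.5053 0.1798 0.2934] under 0.09269602146366035 yaw 85.82282144973057 F [ 0.3611 -0.0777  0.4277] T [-0.0021  0.0165 -0.0586] 0.01562707240246991 q [-0.0001  0.7324  0.6809 -0.0001]
```

Request:
apply_moves(linear=[[0, 0, 0], [0, 0, 0], [0, 0, 0]], angular=[[0, 0, -2], [0, 0, -2], [0, 0, -2]], fingers=[0.01, 0.01, 0.01])

```text
clock: 18.05
ee_pos: [0.5053, 0.1798, 0.2933]
tcp_rot: [-0.0, 0.744, 0.668, -0.0]
ft_force: [-0.4, -0.4, 0.2]
grip_width: 0.0154
```

```bash
python3 st.py
```

```text
18.05 [0.5053 0.1798 0.2933] under 0.09263299910421952 yaw 83.8114019683544 F [-0.4468 -0.4015  0.1905] T [ 0.0391  0.0882 -0.0204] 0.015355451753944338 q [-0.0002  0.7442  0.6679 -0.0002]
```

Request:
apply_moves(linear=[[0, 0, 0], [0, 0, 0], [0, 0, 0]], angular=[[0, 0, -2], [0, 0, -2], [0, 0, -2]], fingers=[0.01, 0.01, 0.01])

```text
clock: 18.42
ee_pos: [0.5052, 0.1798, 0.2932]
tcp_rot: [-0.0, 0.756, 0.655, -0.0]
ft_force: [-1.7, 0.5, -2.4]
grip_width: 0.0153
```

```bash
python3 st.py; python3 - <<'E'
from station import read_camera
import cv2
for n in ["wrist","scene"]:
    p=read_camera(n)["pixels"]
    if n=="scene": p=cv2.resize(p[100:260,320:500],None,fx=4,fy=4)
    cv2.imwrite(f"pics/{n}7.png",p[:,:,::-1])
E
```

```text
18.425 [0.5052 0.1798 0.2932] under 0.09251290572900706 yaw 81.8083849986347 F [-1.707   0.4728 -2.3951] T [0.1019 0.1898 0.0735] 0.01532273634899564 q [-0.0002  0.7558  0.6548 -0.0003]
```

View pics/wrist7.png

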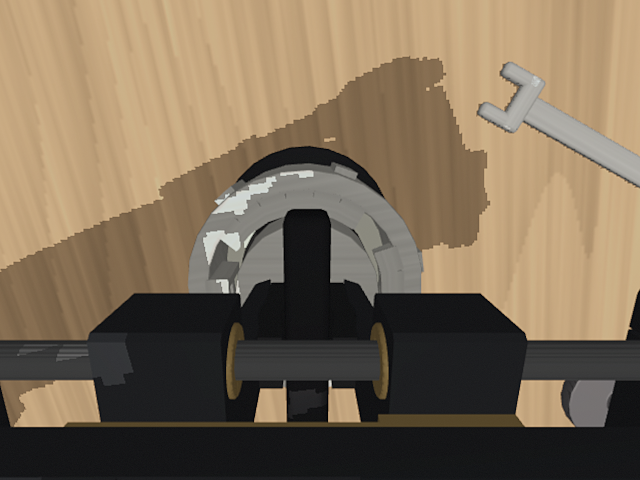

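View pics/scene7.png

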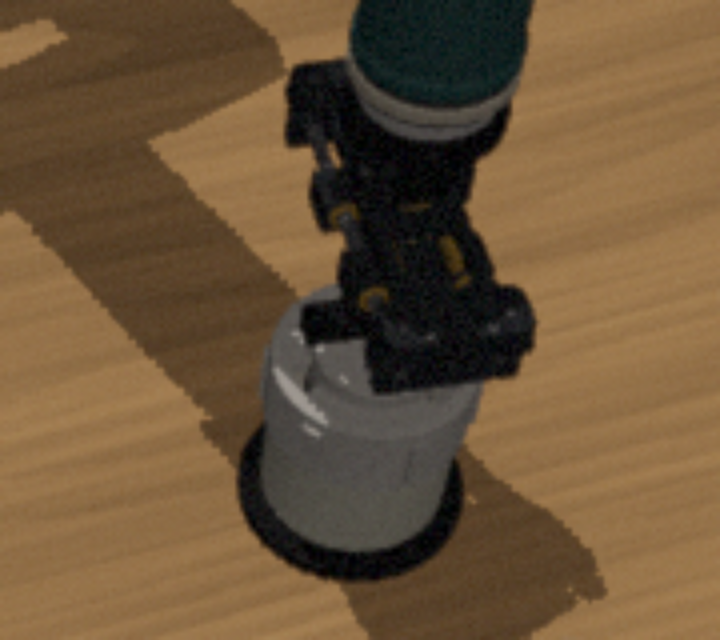

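Request:
apply_moves(linear=[[0, 0, -0.0004], [0, 0, -0.0005], [0, 0, -0.0006], [0, 0, -0.0006]], angular=[[0, 0, 0], [0, 0, -1], [0, 0, -2], [0, 0, -2]], fingers=[0.01, 0.01, 0.01, 0.01])

```text
clock: 19.02
ee_pos: [0.5054, 0.1798, 0.2929]
tcp_rot: [-0.0, 0.767, 0.641, -0.0]
ft_force: [-3.0, 1.4, 0.3]
grip_width: 0.0155
```

```bash
python3 st.py
```

```text
19.025 [0.5054 0.1798 0.2929] under 0.09224546048883919 yaw 79.79664763734641 F [-2.9503  1.3903  0.3008] T [0.0565 0.4504 0.0484] 0.015503128018888994 q [-0.      0.7672  0.6414 -0.    ]
```

Request:
apply_moves(linear=[[-0.0005, 0.0002, -0.0001], [-0.0005, 0.0002, -0.0002], [-0.0005, 0.0002, -0.0003], [-0.0005, 0.0002, -0.0003]], angular=[[0, 0, -1], [0, 0, -2], [0, 0, -3], [0, 0, -3]], fingers=[0.01, 0.01, 0.01, 0.01])

```text
clock: 19.52
ee_pos: [0.505, 0.18, 0.2927]
tcp_rot: [0.0, 0.784, 0.621, 0.0]
ft_force: [-2.2, -0.1, 0.3]
grip_width: 0.0158
```

```bash
python3 st.py
```

```text
19.525 [0.505  0.18   0.2927] under 0.09195596326833766 yaw 76.79699703601896 F [-2.1723 -0.0934  0.2543] T [-0.0054  0.3442  0.0738] 0.015763933543006644 q [0.0001 0.7837 0.6211 0.    ]
```

Request:
apply_moves(linear=[[-0.0004, 0, -0.0001], [-0.0004, 0, -0.0002], [-0.0004, 0, -0.0004], [-0.0004, 0, -0.0004]], angular=[[0, 0, -1], [0, 0, -2], [0, 0, -3], [0, 0, -3]], fingers=[0.01, 0.01, 0.01, 0.01])

```text
clock: 20.02
ee_pos: [0.5047, 0.18, 0.2924]
tcp_rot: [0.0, 0.8, 0.6, 0.0]
ft_force: [-1.1, -1.2, 0.2]
grip_width: 0.0154
```

```bash
python3 st.py
```

```text
20.025 [0.5047 0.18   0.2924] under 0.09165839121529895 yaw 73.79057988866181 F [-1.1132 -1.1655  0.2311] T [-0.0777  0.1992  0.1171] 0.015382922089464039 q [0.0001 0.7997 0.6004 0.0002]
```

Request:
apply_moves(linear=[[-0.0003, 0, -0.0001], [-0.0003, 0, -0.0002], [-0.0003, 0, -0.00035], [-0.0003, 0, -0.00035]], angular=[[0, 0, -1], [0, 0, -2], [0, 0, -3], [0, 0, -3]], fingers=[0.01, 0.01, 0.01, 0.01])

```text
clock: 20.52
ee_pos: [0.5044, 0.1801, 0.2921]
tcp_rot: [0.0, 0.815, 0.579, 0.0]
ft_force: [-0.3, 0.8, 2.1]
grip_width: 0.015
```

```bash
python3 st.py
```

```text
20.525 [0.5044 0.1801 0.2921] under 0.09136867587992237 yaw 70.79544664759001 F [-0.3144  0.7787  2.0838] T [-0.093   0.0156  0.0994] 0.015003977463339186 q [0.0001 0.8152 0.5792 0.0003]
```

Request:
apply_moves(linear=[[0, 0, 0], [0, 0, -0.0001], [0, 0, -0.0002], [0, 0, -0.0002]], angular=[[0, 0, -1], [0, 0, -2], [0, 0, -3], [0, 0, -3]], fingers=[0.01, 0.01, 0.01, 0.01])

```text
clock: 21.02
ee_pos: [0.5043, 0.1801, 0.2918]
tcp_rot: [-0.0, 0.83, 0.558, 0.0]
ft_force: [-0.5, -0.3, 1.7]
grip_width: 0.0153
```

```bash
python3 st.py
```

```text
21.025 [0.5043 0.1801 0.2918] under 0.09105327861859358 yaw 67.79476417691548 F [-0.4806 -0.3436  1.6983] T [0.0331 0.0172 0.2762] 0.015305748683588685 q [-0.      0.83    0.5577  0.0001]
```

Request:
apply_moves(linear=[[0, 0, -0.0001], [0, 0, -0.0002], [0, 0, -0.0003], [0, 0, -0.0003]], angular=[[0, 0, -1], [0, 0, -2], [0, 0, -3], [0, 0, -3]], fingers=[0.01, 0.01, 0.01, 0.01])

```text
clock: 21.52
ee_pos: [0.5042, 0.18, 0.2914]
tcp_rot: [-0.0, 0.844, 0.536, 0.0]
ft_force: [-0.8, 0.8, 3.5]
grip_width: 0.0154
```

```bash
python3 st.py
```

```text
21.525 [0.5042 0.18   0.2914] under 0.09071785155194839 yaw 64.79327132538296 F [-0.8228  0.7717  3.5189] T [0.0047 0.149  0.2848] 0.015363518934897085 q [-0.      0.8444  0.5358  0.    ]
```

Request:
apply_moves(linear=[[0, 0, 0.0002], [0, 0, 0.0002], [0, 0, 0.0002], [0, 0, 0.0002], [0, 0, 0.0002]], angular=[[0, 0, 0], [0, 0, 0], [0, 0, 0], [0, 0, 0], [0, 0, 0]], fingers=[0.01, 0.03, 0.05, 0.05, 0.05])

```text
clock: 22.15
ee_pos: [0.5042, 0.18, 0.2914]
tcp_rot: [-0.0, 0.844, 0.536, -0.0]
ft_force: [0.3, 0.4, -0.6]
grip_width: 0.0496
```

```bash
python3 st.py
```

```text
22.15 [0.5042 0.18   0.2914] under 0.09074199522654319 yaw 64.80475827286313 F [ 0.295   0.3809 -0.565 ] T [ 0.0027 -0.0488  0.0281] 0.04959459605175398 q [-0.      0.8443  0.5359 -0.0001]
```

Request:
apply_moves(linear=[[0, 0, 0.02], [0, 0, 0.06], [0, 0, 0.1], [0, 0, 0.12], [0, 0, 0.12], [0, 0, 0.12]], angular=[[0, 0, 0], [0, 0, 0], [0, 0, 0], [0, 0, 0], [0, 0, 0], [0, 0, 0]], fingers=[0.05, 0.05, 0.05, 0.05, 0.05, 0.05])

```text
clock: 22.9
ee_pos: [0.5037, 0.1799, 0.4097]
tcp_rot: [-0.0, 0.844, 0.536, -0.001]
ft_force: [-0.1, -0.9, 0.0]
grip_width: 0.0498
```

```bash
python3 st.py; python3 - <<'E'
from station import read_camera
from h import *
c=read_camera("wrist"); cv2.imwrite("pics/wrist8.png",c["pixels"][:,:,::-1]); np.savez("wrist8.npz",**c)
P=cloud(c);Z=P[...,2]
m=(Z>.135)&(Z<.17)&(np.hypot(P[...,0]-.505,P[...,1]-.18)<.06)
q=P[m];print(m.sum(),q.mean(0),np.median(q[:,2]));R=cv2.minAreaRect(q[:,:2].astype(np.float32)*1000);print(R,cv2.boxPoints(R).tolist())
E
```

```text
22.9 [0.5037 0.1799 0.4097] under 0.2090026914010767 yaw 64.81303093621486 F [-0.1279 -0.8812  0.0465] T [-0.0058 -0.0528 -0.0065] 0.04979500627694272 q [-0.0004  0.8443  0.5359 -0.0013]
2969 [0.50599427 0.18386524 0.15409971] 0.15432852970855176
((504.8602294921875, 181.43197631835938), (83.42327117919922, 16.025508880615234), 65.82942199707031) [[480.470947265625, 146.6580352783203], [495.0915222167969, 140.09632873535156], [529.24951171875, 216.20591735839844], [514.62890625, 222.7676239013672]]
```

View pics/wrist8.png

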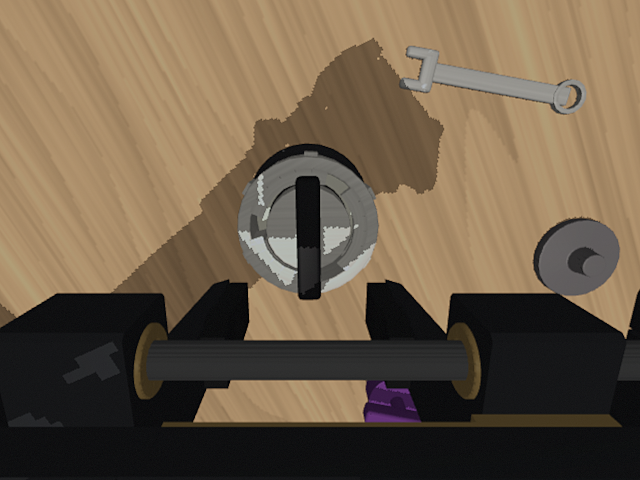

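```bash
python3 -c "
from station import r
print(r.finish_job()); print(r.get_state()['clock'])"
```

```text
the job is handed in; nothing more can be done
None
the job is handed in; nothing more can be done
```

The cap is in the canister, turned to snug and released. I handed the job in at about 23 s of the 64 s allowed.

- **Insertion:** The pins went down through the slots with no contact force. The cap met the seal about 21.8 mm below the rim.
- **Tightening:** The ramps bit roughly 68.5° from the slot, felt as the handle force going from about +0.2 N to -2.4 N. From there I followed the cap down to about 88° in total.
- **Final clamp:** The cap ended about 2.5 mm below first seal contact, which works out to roughly 10 N. This is inferred from the seal stiffness and the measured height, not measured directly.
- **After release:** The wrist picture shows the bar at 65.8°, against 64.8° for the tool. The cap therefore turned about 1° less than the gripper, ending about 18 to 19° past the bite and short of the stop. The handle height agreed with the arm's reading to within about 0.5 mm.
- **Side load and bite uncertainty:** A side load of about 3 N appeared while tightening and dropped below 1 N after I shifted the gripper about 1.2 mm sideways. The bite angle is uncertain by about 2°.
- **Bystanders:** The wrench and plain cover are in the last picture. The jar was out of that view; I never moved near it, but did not check it again after lifting away.

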